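Pick the pneumatic cylinder from behind the front stock

TASK

Pick the aluminium pneumatic cylinder that lies behind the front row of stock in the blue tray. First clear the tin, the carton and the jar out of its way into the white side tray, standing upright; only when all three are there, lay the cylinder flat, ports up, on the floor of the black order tote; then put the three back upright in the blue tray, each in the middle of the mat of its own colour (yellow tin, green carton, red-capped jar). Never tip the three over.

Things in the scene. Friction and masses are not known exactly. Their poses are not given: they have to be found in the camera images.
- cylinder: pneumatic cylinder: square aluminium body 40 x 40 mm, 130 mm long along its y, black end caps, two brass ports on top, and a steel rod of 12 mm diameter standing out 20 mm from its +y end. About 0.45 kg. It lies on the blue tray's floor behind the front row; only about 7 mm separates it from the front stock, but there are 47 mm between it and the rear wall. Origin: centre of the underside of the square body; z up, x across it
- tin: yellow round tin with white band, 52 mm diameter, 75 mm high, about 0.2 kg, loose, standing on the yellow mat at the start. Origin: centre of its underside, z up
- carton: green square carton, 50 x 50 mm, 70 mm high, sides along its x and y, about 0.15 kg, loose, standing on the green mat at the start. Origin: centre of its underside, z up
- jar: white jar with red cap, 52 mm diameter, 78 mm high, about 0.18 kg, loose, standing on the red mat at the start. Origin: centre of its underside, z up
- yellow_mat: yellow mat, 60 x 84 mm (x by y), 3 mm thick, fixed on the blue tray's 5 mm floor in its front row; here the tin stands at the start and belongs at the end. Origin: centre of the mat's underside (the tin's foot on it is 3 mm higher). x and y run as the blue tray's. Neighbouring mats are 95 mm apart, centre to centre, along y, in any order of colours
- green_mat: green mat, 60 x 84 mm (x by y), 3 mm thick, fixed on the blue tray's 5 mm floor in its front row; here the carton stands at the start and belongs at the end. Origin: centre of the mat's underside (the carton's foot on it is 3 mm higher). x and y run as the blue tray's. Neighbouring mats are 95 mm apart, centre to centre, along y, in any order of colours
- red_mat: red mat, 60 x 84 mm (x by y), 3 mm thick, fixed on the blue tray's 5 mm floor in its front row; here the jar stands at the start and belongs at the end. Origin: centre of the mat's underside (the jar's foot on it is 3 mm higher). x and y run as the blue tray's. Neighbouring mats are 95 mm apart, centre to centre, along y, in any order of colours
- bin: blue storage tray, fixed, 175 mm deep (x) by 330 mm wide (y), floor 5 mm; rear (+x) and side walls 5 mm thick and 45 mm high, no wall at the front (-x). Origin: centre of its underside; x points away from the robot. The mats' centres lie on its line x = -40 mm at y = -95, 0 and 95 mm; the cylinder lies near x = 13 mm, lengthwise along y. A small brown box (30 mm high) and a steel collar stand in its rear corners; they are not part of the job
- side_tray: white open tray, outside 280 x 140 x 25 mm high, walls and floor 4 mm, standing fixed on the table on the left or the right of the blue tray. Origin: centre of its underside; x along its 280 mm length, which points roughly away from the robot (within about 0.1 rad). Room for the three in a row, 85 mm apart, along its x
- tote: black open tray, outside 280 x 140 x 25 mm high, walls and floor 4 mm, standing fixed on the table on the left or the right of the blue tray. Origin: centre of its underside; x along its 280 mm length, which points roughly away from the robot (within about 0.1 rad). The order tote: the cylinder fits in it only lengthwise (its y along the tote's x, either way round)

How it is judged:
On the way, in this order (a step that is already met when the one before it is completed fails the run):
1. tin, carton and jar all stand released in the white side tray while the cylinder is still in the blue tray (x of tin in the frame of side_tray between -0.12 and 0.12 m and y of tin in the frame of side_tray between -0.05 and 0.05 m and z of tin in the frame of side_tray between -0.005 and 0.012 m and angle between each of tin, carton, jar's own z axis and vertical below 0.15 rad and linear speed of each of tin, carton, jar below 0.02 m/s and contact force between the fingers and tin below 0.1 N and x of carton in the frame of side_tray between -0.12 and 0.12 m and y of carton in the frame of side_tray between -0.05 and 0.05 m and z of carton in the frame of side_tray between -0.005 and 0.012 m and contact force between the fingers and carton below 0.1 N and x of jar in the frame of side_tray between -0.12 and 0.12 m and y of jar in the frame of side_tray between -0.05 and 0.05 m and z of jar in the frame of side_tray between -0.005 and 0.012 m and contact force between the fingers and jar below 0.1 N and x of cylinder in the frame of bin between -0.03 and 0.06 m and y of cylinder in the frame of bin between -0.08 and 0.08 m and z of cylinder in the frame of bin between -0.005 and 0.02 m), for 0.2 s.
2. the cylinder lies flat and released in the black tote while the three still stand in the white tray (x of tin in the frame of side_tray between -0.12 and 0.12 m and y of tin in the frame of side_tray between -0.05 and 0.05 m and z of tin in the frame of side_tray between -0.005 and 0.012 m and angle between each of tin, carton, jar's own z axis and vertical below 0.15 rad and linear speed of each of tin, carton, jar, cylinder below 0.02 m/s and contact force between the fingers and tin below 0.1 N and x of carton in the frame of side_tray between -0.12 and 0.12 m and y of carton in the frame of side_tray between -0.05 and 0.05 m and z of carton in the frame of side_tray between -0.005 and 0.012 m and contact force between the fingers and carton below 0.1 N and x of jar in the frame of side_tray between -0.12 and 0.12 m and y of jar in the frame of side_tray between -0.05 and 0.05 m and z of jar in the frame of side_tray between -0.005 and 0.012 m and contact force between the fingers and jar below 0.1 N and x of cylinder in the frame of tote between -0.08 and 0.08 m and y of cylinder in the frame of tote between -0.055 and 0.055 m and z of cylinder in the frame of tote between -0.005 and 0.012 m and angle between cylinder's own z axis and vertical below 0.12 rad and contact force between the fingers and cylinder below 0.1 N), for 0.2 s.
At the end, for the whole second after the job is handed in: tin, carton and jar stand upright (within 0.15 rad), released and still, each within 15 mm of the centre of the mat of its own colour and on it; the cylinder lies flat, ports up (within 0.12 rad), on the floor of the black tote, released and still (horizontal distance between tin and yellow_mat below 0.015 m and z of tin in the frame of yellow_mat between -0.003 and 0.01 m and angle between each of tin, carton, jar's own z axis and vertical below 0.15 rad and linear speed of each of tin, carton, jar, cylinder below 0.02 m/s and contact force between the fingers and tin below 0.1 N and horizontal distance between carton and green_mat below 0.015 m and z of carton in the frame of green_mat between -0.003 and 0.01 m and contact force between the fingers and carton below 0.1 N and horizontal distance between jar and red_mat below 0.015 m and z of jar in the frame of red_mat between -0.003 and 0.01 m and contact force between the fingers and jar below 0.1 N and x of cylinder in the frame of tote between -0.08 and 0.08 m and y of cylinder in the frame of tote between -0.055 and 0.055 m and z of cylinder in the frame of tote between -0.005 and 0.012 m and angle between cylinder's own z axis and vertical below 0.12 rad and contact force between the fingers and cylinder below 0.1 N); the robot touches nothing.
It fails at once if the tin is tipped over (angle between tin's own z axis and vertical above 0.6 rad).
It fails at once if the carton is tipped over (angle between carton's own z axis and vertical above 0.6 rad).
It fails at once if the jar is tipped over (angle between jar's own z axis and vertical above 0.6 rad).
It also fails if it takes over 128 s, if anything falls off the work surface, if the arm or the gripper's body presses on something with over 40 N, if the wrist force passes 120 N, or if a joint passes its speed limit or range.

ROBOT

A 7-joint arm with a two-finger parallel gripper is mounted at the origin on the work surface. World frame = base frame: x ahead of the robot, y to its left, z up, the work surface at z = 0. Lengths are in m, angles in rad, forces in N, time in s.
With the tool pointing down it reaches from about 0.425 to 0.875 m from the base axis. Payload 4.7 kg.
Tool frame: the origin (TCP) lies between the finger pads; the fingertips stand 14 mm ahead of it and the grasp point (between the pads) lies 5 mm behind it; z points along the fingers, y is the line along which they close (so a half turn about z gives the same grasp; the last joint's range is limited). The gripper opens to 87 mm and grips with 3 to 60 N. Pads are 19 mm wide; open, the fingers measure 117 mm over their backs; the gripper's body (75 mm by 190 mm) begins 51 mm behind the grasp point.
Start: joints at [-1.214, 0.321, -0.07, 1.45, 0.023, 1.371, -0.057], TCP at [0.219, 0.612, 0.237] pointing down, gripper open.
Joint ranges: [-2.86, 2.86], [-0.3, 2.09], [-1.38, 1.24], [0.06, 2.45], [-1.56, 4.7], [0.09, 2.05], [-2.69, 2.69]. Speed limits (rad/s): [2.57, 2.57, 3.14, 3.14, 3.14, 3.14, 3.14].

INTERFACE

Orientations are given as a rotation vector (axis times angle).
In Python, from bench import ctrl gives the robot as it stands.
- The arm moves only by the shell command python3 -m inch 'ROWS' [OPENING] [FORCE]. ROWS is JSON, a list of rows, each a list of 6 numbers: the shift along the world's x, y, z in mm, then the turn, a rotation vector about the world's x, y, z in degrees. In form: [[tx, ty, tz, rx, ry, rz], ...]. A call has 1 to 20 rows; each row is the pose to reach, as a shift and turn from the pose commanded when the call began; what a row does not reach only later rows make up. A row lasts 1/8 s, in which the tool goes at most 62.5 mm and 10.7 degrees, less where a joint would pass 70% of its speed; a pose out of reach is approached as far as the arm can. A call with a gripper value outside its range is refused whole. OPENING is the finger opening in mm, from 0 to 87, set as the call begins (- or left out, the last holds). The fingers move at their own pace and stop on an object; FORCE is the grip in N (left out, the last holds). Time passes only in rows, so rows that repeat a pose let the fingers close. It gives the time, the measured TCP pose, the force, the opening and the grip force at its end, in the units of the state.
- ctrl.get_state(): the state, without advancing time (a new reading comes with each control period).
- ctrl.get_image(name): name is "side" or "top"; returns (picture, depth): 400x640x3 uint8, red, green, blue; 400x640 float32, m along the optical axis (not along the pixel's ray), 0 where there is no reading.
- ctrl.camera_params(name): a dict with "mtx" (3x3 intrinsics, pixels), "T" (4x4, takes a point from camera to world coordinates). Camera axes: x right, y down, z forward; pixel columns grow to the right and rows downward; lengths in m; the calibration is good to about 2 mm. A picture is of the moment at which its call begins. camera_params takes no time and is no camera call.
- ctrl.close_job(): hands the job in; it is judged then, once.
The state is a dict: "time": time; "joint_positions": joint angles; "qd": joint speeds; "joint_torque": joint torques, N m; "position": TCP position; "tool_rot": TCP orientation; "ft_force": force on the tool from outside, world axes, zero at the start; "torque": the same for the moment, N m; "grip_width": opening from 0.0 (shut) to 1.0 (fully open); "grip_force": force on a finger pad.
Only numpy, scipy, OpenCV 4.12 (cv2) and the standard library are available. Lean on these libraries where they do the work, as an engineer would, in place of code of your own. Each camera call takes 0.05 s, during which the arm holds its last target. There are 200 camera calls.

## Working session

There is one attempt and no reset: what is moved stays moved. The work goes in short steps, Python scripts to look and compute and a shell command to move; the robot and the scene stay as the last step left them, time stands still between calls to the robot, and variables do not carry over. Pictures are saved under pics/ and viewed, at most 14 in all, crops included, and the job is handed in when it is done.

```bash
mkdir -p pics; ls; python3 - <<'E'
from bench import ctrl
import cv2,numpy as np
s=ctrl.get_state(); print({k:np.round(v,3).tolist() for k,v in s.items()})
for n in("top","side"):
    im,d=ctrl.get_image(n); cv2.imwrite(f"pics/{n}0.png",im[:,:,::-1]); np.savez(f"{n}0.npz",im=im,d=d)
    p=ctrl.camera_params(n); print(n,np.round(p["mtx"],1).tolist(),np.round(p["T"],3).tolist())
E
```

```text
pics
{'time': 0.0, 'joint_positions': [-1.214, 0.322, -0.07, 1.452, 0.023, 1.371, -0.057], 'qd': [0.002, 0.0, 0.0, -0.0, 0.0, -0.001, 0.001], 'joint_torque': [-0.0, -49.128, -0.404, -31.253, -0.064, 0.044, 0.0], 'position': [0.218, 0.612, 0.235], 'tool_rot': [-0.536, -3.095, 0.003], 'ft_force': [0.948, 0.087, 1.264], 'torque': [-0.007, -0.002, 0.026], 'grip_force': 0.0, 'grip_width': 1.0}
top [[467.5, 0.0, 326.6], [0.0, 467.5, 196.3], [0.0, 0.0, 1.0]] [[0.023, -0.993, 0.113, 0.435], [-1.0, -0.023, -0.002, 0.009], [0.004, -0.113, -0.994, 1.151], [0.0, 0.0, 0.0, 1.0]]
side [[384.4, 0.0, 323.4], [0.0, 384.4, 197.2], [0.0, 0.0, 1.0]] [[0.722, -0.489, 0.489, 0.119], [-0.692, -0.516, 0.505, -0.435], [0.005, -0.703, -0.711, 0.674], [0.0, 0.0, 0.0, 1.0]]
```

View pics/top0.png

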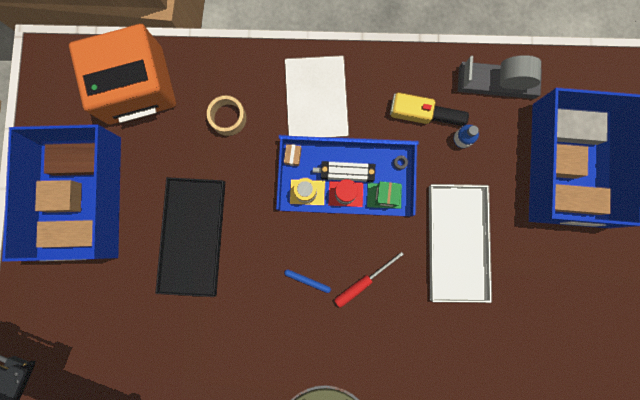

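View pics/side0.png

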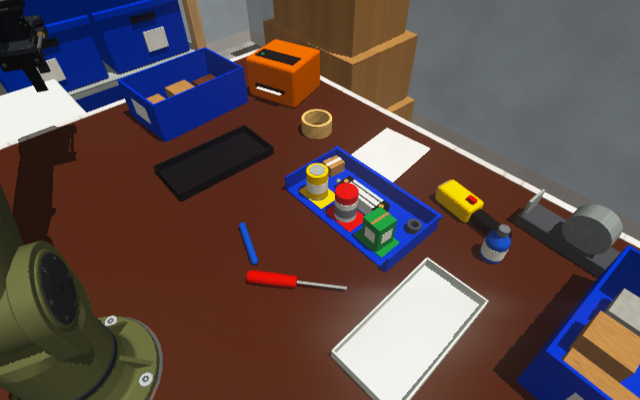

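The top view shows the blue tray at (278–418, 137–215), with the tin at (305,190), jar at (346,193) and carton at (386,195). The cylinder is at (347,171), rod pointing left (+y). The white tray is at (460,243) and the black tote at (190,237). The side view shows the same layout, with all three items standing upright.

```bash
cat > m.py <<'E'
import cv2,numpy as np
from bench import ctrl
K=ctrl.camera_params("top")["mtx"];T=ctrl.camera_params("top")["T"]
K=np.array(K);T=np.array(T)
def ray(uv,z):
    uv=np.atleast_2d(uv).astype(float)
    r=np.c_[(uv-K[:2,2])/[K[0,0],K[1,1]],np.ones(len(uv))]@T[:3,:3].T
    return T[:3,3]+r*((z-T[2,3])/r[:,2])[:,None]
def cloud(d):
    v,u=np.mgrid[:400,:640]
    c=np.dstack([(u-K[0,2])/K[0,0]*d,(v-K[1,2])/K[1,1]*d,d])
    P=c@T[:3,:3].T+T[:3,3]; P[d==0]=np.nan
    return P
def rect(p): # -> centre(mm), size, angle
    (c,s,a)=cv2.minAreaRect((np.asarray(p)[:,:2]*1000).astype(np.float32)); return np.round(c,1),np.round(s,1),round(a,1)
def biggest(m):
    n,l,st,_=cv2.connectedComponentsWithStats(m.astype(np.uint8)); return l==1+np.argmax(st[1:,4])
E
cat > look.py <<'E'
import sys
from m import *
def run(im,d):
    P=cloud(d); h=cv2.cvtColor(im,cv2.COLOR_RGB2HSV); H,S,V=[h[:,:,i].astype(int) for i in range(3)]
    z=P[:,:,2]; roi=np.zeros(d.shape,bool); roi[130:310,150:500]=1
    def px(m): v,u=np.nonzero(m); return np.c_[u,v]
    w=biggest(roi&(S<60)&(V>110)&(np.mgrid[:400,:640][1]>425)&(np.mgrid[:400,:640][0]>180))
    print("white",rect(ray(px(w),.025)),"z",np.nanpercentile(z[w],[5,50,95]).round(4))
    b=biggest(roi&(V<75)&(S<110)&(np.mgrid[:400,:640][1]<230))
    print("black",rect(ray(px(b),.025)))
    bl=biggest(roi&(H>105)&(H<130)&(S>150)&(np.mgrid[:400,:640][1]>260)&(np.mgrid[:400,:640][1]<425))
    rim=bl&(z>.035); print("bin rim",rect(P[rim]), "top uv",rect(ray(px(rim),.045)))
    return P,h,z,roi,px
if __name__=="__main__":
    f=np.load("top0.npz"); im,d=f["im"],f["d"]
    P,h,z,roi,px=run(im,d)
    H,S,V=[h[:,:,i].astype(int) for i in range(3)]
    print("table z",np.nanmedian(z[320:340,200:250]), "noise",np.nanstd(z[320:340,200:250]))
    inb=np.zeros(d.shape,bool); inb[143:212,284:412]=1
    for n,a,b,zt in(("tin",285,326,.083),("jar",327,365,.086),("carton",366,408,.078)):
        m=inb.copy(); m[:,:a]=0; m[:,b:]=0; m&=z>zt-.012
        m=biggest(m); print(n,rect(ray(px(m),zt)),"mean",ray(px(m),zt).mean(0).round(4),np.nanmedian(z[m]).round(4),m.sum())
    m=inb&(z>.035)&(z<.06)&(P[:,:,0]>.5); m[:160]=0; m[183:]=0; m[:,:316]=0; m[:,382:]=0
    m=biggest(m); print("cyl",rect(ray(px(m),.045)),m.sum(),np.nanmedian(z[m]))
    for n,lo,hi,a,b in(("yellow",20,35,285,326),("red",0,6,327,365),("green",45,80,366,408)):
        m=inb&(z<.02)&(H>=lo)&(H<=hi)&(S>120); m[:,:a]=0;m[:,b:]=0
        print(n,rect(ray(px(m),.008)))
    v=cv2.resize(im[125:310,150:500][:,:,::-1],None,fx=2.2,fy=2.2,interpolation=cv2.INTER_CUBIC); cv2.imwrite("pics/crop0.png",v)
E
python3 look.py
```

```text
white (array([ 460. , -316.5]), array([283.2, 143.3]), 0.5) z [0.0002 0.0043 0.0242]
black (array([460. , 331.5]), array([145.4, 280.6]), 88.2)
bin rim (array([615.4, -39.5]), array([334., 179.]), 88.9) top uv (array([614.6, -39.3]), array([333.8, 179.3]), 88.8)
table z -0.0002138129338796757 noise 0.002117651229197554
tin (array([572.7,  58.7]), array([51.1, 48.4]), 1.5) mean [0.5728 0.0586 0.083 ] 0.0833 402
jar (array([571.5, -37.1]), array([50.3, 50.8]), 64.6) mean [ 0.5716 -0.0373  0.086 ] 0.0856 396
carton (array([ 568.7, -135.7]), array([50.9, 51. ]), 84.9) mean [ 0.5687 -0.1358  0.078 ] 0.078 479
cyl (array([624.7, -41.5]), array([129.7,  39.9]), 87.7) 869 0.04401948900104169
yellow (array([574.8,  55.6]), array([82.7, 58.2]), 89.2)
red (array([576.5, -39.4]), array([79.6, 62.5]), 88.1)
green (array([ 570.8, -133.8]), array([81.9, 58.2]), 87.4)
```

View pics/crop0.png

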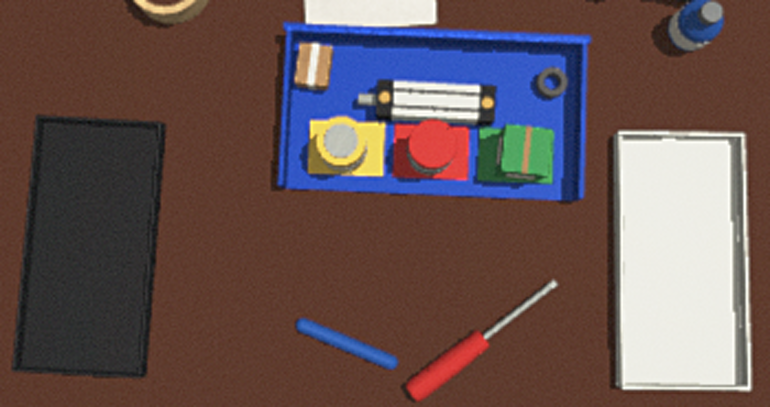

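The crop confirms the fits. The tin, jar and carton sit near the centres of their mats, and the cylinder is clear behind them. The rear gap is free, and both trays are empty. I'll start with the tin.

```bash
python3 -m inch '[[15,-25,0,0,0,0],[45,-70,0,0,0,1],[75,-118,0,0,0,3],[105,-165,0,0,0,5],[136,-212,0,0,0,7],[166,-260,0,0,0,9],[197,-307,0,0,0,11],[227,-355,-10,0,0,13],[258,-402,-25,0,0,15],[288,-450,-40,0,0,17],[315,-492,-55,0,0,18.5],[338,-527,-70,0,0,18.5],[350,-547,-82,0,0,18.5],[354,-553,-87,0,0,18.5],[354,-553,-87,0,0,18.5],[354,-553,-87,0,0,18.5]]' 70 20
python3 -c "
from bench import ctrl
print(ctrl.get_state()['joint_positions'])"
```

```text
time: 2.1
position: [0.5723, 0.0609, 0.15]
tool_rot: [0.028, 3.141, 0.002]
ft_force: [-0.0, 0.4, 0.1]
grip_width: 0.807
grip_force: 0.0
[-0.49772586  0.22796878  0.3961328   1.76497866 -0.09604619  1.1669789
  1.48004193]
```

```bash
python3 -m inch '[[0,-1,-20,0,0,0],[0,-1,-50,0,0,0],[0,-1,-80,0,0,0],[0,-1,-98,0,0,0],[0,-1,-105,0,0,0],[0,-1,-105,0,0,0]]' 70 20
python3 -m inch '[[0,0,0,0,0,0],[0,0,0,0,0,0],[0,0,0,0,0,0],[0,0,0,0,0,0],[0,0,0,0,0,0],[0,0,10,0,0,0],[0,0,40,0,0,0],[0,0,75,0,0,0],[0,0,105,0,0,0],[0,0,115,0,0,0]]' 0 20
```

```text
time: 2.85
position: [0.5728, 0.0585, 0.0449]
tool_rot: [0.03, 3.141, 0.0]
ft_force: [0.2, -0.0, 0.7]
grip_width: 0.802
grip_force: 0.0
time: 4.1
position: [0.5732, 0.058, 0.1612]
tool_rot: [0.032, 3.139, 0.001]
ft_force: [0.6, 0.2, -2.3]
grip_width: 0.593
grip_force: 20.0
```

```bash
python3 -m inch '[[-1,-15,0,0,0,0],[-4,-50,0,0,0,0],[-7,-95,0,0,0,0],[-10,-140,0,0,0,0],[-14,-185,0,0,0,0],[-17,-230,0,0,0,0],[-21,-275,0,0,0,0],[-24,-320,0,0,0,0],[-27,-355,0,0,0,0],[-28,-370,-10,0,0,0],[-28,-373,-40,0,0,0],[-28,-373,-75,0,0,0],[-28,-373,-103,0,0,0],[-28,-373,-114,0,0,0],[-28,-373,-118,0,0,0],[-28,-373,-118,0,0,0],[-28,-373,-118,0,0,0]]'
python3 -m inch '[[0,0,0,0,0,0],[0,0,0,0,0,0],[0,0,0,0,0,0],[0,0,20,0,0,0],[0,0,60,0,0,0],[0,0,100,0,0,0],[0,0,108,0,0,0],[0,0,108,0,0,0]]' 68
python3 -c "
from bench import ctrl
print(ctrl.get_state()['joint_positions'])"
```

```text
time: 6.22
position: [0.5453, -0.3151, 0.0424]
tool_rot: [0.031, 3.139, -0.001]
ft_force: [-0.2, 0.2, -2.7]
grip_width: 0.595
grip_force: 20.0
time: 7.22
position: [0.5449, -0.3149, 0.1507]
tool_rot: [0.031, 3.14, -0.0]
ft_force: [0.2, -0.1, -0.2]
grip_width: 0.783
grip_force: 0.0
[-1.76725375e-03  3.68679912e-01  6.04990251e-01  1.63534983e+00
 -2.22105434e-01  1.20521882e+00  2.20219432e+00]
```

```bash
python3 -m inch '[[1,15,0,0,0,0],[5,50,0,0,0,0],[9,95,0,0,0,0],[13,140,0,0,0,0],[18,185,0,0,0,0],[22,225,0,0,0,0],[25,258,0,0,0,0],[27,274,0,0,0,0],[27,278,0,0,0,0],[27,278,-20,0,0,0],[27,278,-55,0,0,0],[27,278,-85,0,0,0],[27,278,-100,0,0,0],[27,278,-105,0,0,0],[27,278,-105,0,0,0]]' 70
python3 -m inch '[[0,0,0,0,0,0],[0,0,0,0,0,0],[0,0,0,0,0,0],[0,0,0,0,0,0],[0,0,0,0,0,0],[0,0,10,0,0,0],[0,0,40,0,0,0],[0,0,75,0,0,0],[0,0,105,0,0,0],[0,0,115,0,0,0]]' 0 20
```

```text
time: 9.1
position: [0.572, -0.0373, 0.0451]
tool_rot: [0.032, 3.141, -0.0]
ft_force: [0.2, 0.2, -0.3]
grip_width: 0.803
grip_force: 0.0
time: 10.35
position: [0.5723, -0.0368, 0.1613]
tool_rot: [0.031, 3.139, 0.001]
ft_force: [0.1, -0.9, -2.3]
grip_width: 0.593
grip_force: 20.0
```

```bash
python3 -m inch '[[-6,-15,0,0,0,0],[-20,-50,0,0,0,0],[-36,-90,0,0,0,0],[-52,-130,0,0,0,0],[-68,-170,0,0,0,0],[-84,-210,0,0,0,0],[-98,-245,0,0,0,0],[-108,-270,0,0,0,0],[-112,-279,-10,0,0,0],[-112,-280,-40,0,0,0],[-112,-280,-75,0,0,0],[-112,-280,-103,0,0,0],[-112,-280,-114,0,0,0],[-112,-280,-118,0,0,0],[-112,-280,-118,0,0,0],[-112,-280,-118,0,0,0]]'
python3 -m inch '[[0,0,0,0,0,0],[0,0,0,0,0,0],[0,0,0,0,0,0],[0,0,20,0,0,0],[0,0,60,0,0,0],[0,0,100,0,0,0],[0,0,108,0,0,0],[12,20,108,0,0,0],[36,60,108,0,0,-1],[60,100,108,0,0,-2],[84,140,108,0,0,-3],[102,170,108,0,0,-4],[109,181,108,0,0,-4],[109,181,100,0,0,-4],[109,181,60,0,0,-4],[109,181,25,0,0,-4],[109,181,8,0,0,-4],[109,181,3,0,0,-4],[109,181,3,0,0,-4]]' 68
python3 -m inch '[[0,0,0,0,0,0],[0,0,0,0,0,0],[0,0,0,0,0,0],[0,0,0,0,0,0],[0,0,0,0,0,0],[0,0,10,0,0,0],[0,0,40,0,0,0],[0,0,75,0,0,0],[0,0,105,0,0,0],[0,0,115,0,0,0]]' 0 20
```

```text
time: 12.35
position: [0.4602, -0.3171, 0.0422]
tool_rot: [0.031, 3.14, -0.001]
ft_force: [-0.1, -0.3, -1.8]
grip_width: 0.593
grip_force: 20.0
time: 14.72
position: [0.5689, -0.1366, 0.0453]
tool_rot: [0.142, 3.137, -0.001]
ft_force: [-0.4, -0.1, 0.2]
grip_width: 0.781
grip_force: 0.0
time: 15.98
position: [0.5693, -0.1361, 0.1614]
tool_rot: [0.141, 3.136, 0.0]
ft_force: [-0.5, 0.7, -1.7]
grip_width: 0.573
grip_force: 20.0
```

```bash
python3 -m inch '[[-12,-11,0,0,0,0],[-40,-37,0,0,0,1],[-75,-70,0,0,0,2],[-110,-103,0,0,0,3],[-145,-136,0,0,0,4],[-175,-164,0,0,0,4],[-190,-178,-5,0,0,4],[-194,-182,-15,0,0,4],[-194,-182,-40,0,0,4],[-194,-182,-75,0,0,4],[-194,-182,-103,0,0,4],[-194,-182,-114,0,0,4],[-194,-182,-118,0,0,4],[-194,-182,-118,0,0,4],[-194,-182,-118,0,0,4]]'
python3 -m inch '[[0,0,0,0,0,0],[0,0,0,0,0,0],[0,0,0,0,0,0],[0,0,20,0,0,0],[0,0,60,0,0,0],[0,0,100,0,0,0],[5,15,108,0,0,-5],[15,45,108,0,0,-15],[25,85,108,0,0,-25],[30,120,108,0,0,-35],[35,150,108,0,0,-45],[40,180,108,0,0,-55],[45,210,108,0,0,-65],[50,240,108,0,0,-75],[50,260,108,0,0,-85],[50,260,108,0,0,-91],[50,260,108,0,0,-91],[50,260,108,0,0,-91]]' 68
python3 - <<'E'
from bench import ctrl
import cv2,numpy as np
print(ctrl.get_state()["joint_positions"].round(2))
im,d=ctrl.get_image("top"); cv2.imwrite("pics/top1.png",im[:,:,::-1]); np.savez("top1.npz",im=im,d=d)
from m import *
P=cloud(d); z=P[:,:,2]
inb=np.zeros(d.shape,bool); inb[143:212,284:412]=1
m=inb&(z>.035)&(z<.06); m[:160]=0; m[183:]=0; m[:,:316]=0; m[:,382:]=0
v,u=np.nonzero(biggest(m)); print("cyl",rect(ray(np.c_[u,v],.045)))
E
```

```text
time: 17.85
position: [0.3752, -0.3181, 0.0422]
tool_rot: [0.031, 3.14, -0.001]
ft_force: [-0.3, -0.9, -1.7]
grip_width: 0.578
grip_force: 20.0
time: 20.1
position: [0.4245, -0.0581, 0.1496]
tool_rot: [2.261, 2.181, 0.0]
ft_force: [0.9, 0.0, 0.3]
grip_width: 0.781
grip_force: 0.0
[-0.32 -0.11  0.38  2.09  0.04  1.15 -0.  ]
cyl (array([624.7, -41.5]), array([129.7,  40. ]), 87.7)
```

View pics/top1.png

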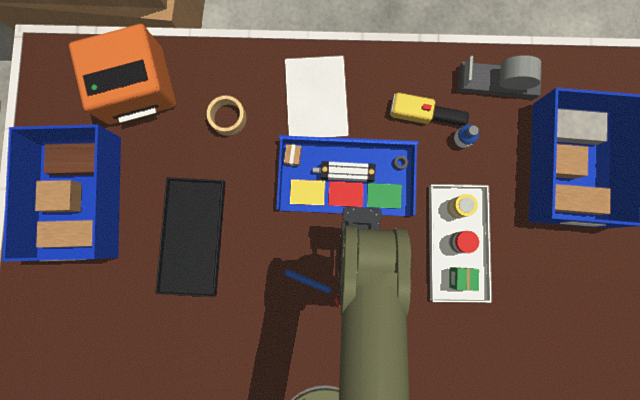

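All three stand upright in the white tray at (465,205), (465,242) and (463,279). The cylinder hasn't moved and all three mats are free, so I'll take the cylinder now.

```bash
python3 -m inch '[[15,1,0,0,0,0],[50,4,0,0,0,0],[90,7,0,0,0,0],[130,10,0,0,0,0],[170,14,0,0,0,0],[195,16,0,0,0,0],[200,16,0,0,0,0],[200,16,-20,0,0,0],[200,16,-55,0,0,0],[200,16,-90,0,0,0],[200,16,-115,0,0,0],[200,16,-125,0,0,0],[200,16,-125,0,0,0],[200,16,-125,0,0,0]]' 68
python3 -m inch '[[0,0,0,0,0,0],[0,0,0,0,0,0],[0,0,0,0,0,0],[0,0,0,0,0,0],[0,0,0,0,0,0],[0,0,0,0,0,0],[0,0,10,0,0,0],[0,0,40,0,0,0],[0,0,75,0,0,0],[0,0,105,0,0,0],[0,0,115,0,0,0]]' 0 35
python3 - <<'E'
from m import *
f=np.load("top1.npz"); im,d=f["im"],f["d"]
h=cv2.cvtColor(im,cv2.COLOR_RGB2HSV); H,S,V=[h[:,:,i].astype(int) for i in range(3)]
for n,lo,hi in(("yellow",20,35),("red",0,6),("green",45,80)):
    m=np.zeros(d.shape,bool); m[170:212,285:408]=1; m&=(H>=lo)&(H<=hi)&(S>120); m=biggest(m)
    v,u=np.nonzero(m); print(n,rect(ray(np.c_[u,v],.008)),ray(np.c_[u,v],.008).mean(0).round(4))
E
```

```text
time: 21.9
position: [0.6247, -0.042, 0.0251]
tool_rot: [2.262, 2.179, 0.001]
ft_force: [0.2, -0.1, 0.0]
grip_width: 0.785
grip_force: 0.0
time: 23.28
position: [0.6248, -0.042, 0.1415]
tool_rot: [2.262, 2.179, 0.002]
ft_force: [1.3, 0.4, -3.9]
grip_width: 0.456
grip_force: 35.0
yellow (array([575.1,  55.7]), array([82.5, 58.6]), 88.5) [0.5752 0.0557 0.008 ]
red (array([573.2, -38.7]), array([80.5, 57.2]), 88.1) [ 0.5733 -0.0387  0.008 ]
green (array([ 570.9, -134. ]), array([82.6, 59.4]), 88.7) [ 0.5711 -0.1338  0.008 ]
```

```bash
python3 -m inch '[[-4,8,0,0,0,2],[-13,30,0,0,0,7],[-27,60,0,0,0,14],[-41,92,0,0,0,22],[-55,125,0,0,0,30],[-70,158,0,0,0,38],[-85,192,0,0,0,46],[-100,226,0,0,0,54],[-115,260,0,0,0,62],[-130,294,0,0,0,70],[-145,328,0,0,0,78],[-157,355,0,0,0,85],[-164,370,0,0,0,89],[-165,373,0,0,0,89],[-165,373,0,0,0,89]]'
python3 -m inch '[[0,0,-15,0,0,0],[0,0,-50,0,0,0],[0,0,-85,0,0,0],[0,0,-105,0,0,0],[0,0,-112,0,0,0],[0,0,-115,0,0,0],[0,0,-115,0,0,0],[0,0,-115,0,0,0]]'
python3 -c "
from bench import ctrl
print(ctrl.get_state()['joint_positions'])"
```

```text
time: 25.15
position: [0.459, 0.3302, 0.1384]
tool_rot: [-0.087, -3.139, 0.003]
ft_force: [0.0, -1.0, -3.3]
grip_width: 0.458
grip_force: 35.0
time: 26.15
position: [0.4601, 0.3316, 0.0255]
tool_rot: [0.086, 3.139, 0.002]
ft_force: [-0.6, -0.0, -3.1]
grip_width: 0.454
grip_force: 35.0
[-0.65532983  0.34266381 -0.01850693  1.87654476  0.0077833   0.92063494
  0.83843354]
```

```bash
python3 -m inch '[[0,0,-1,0,0,0],[0,0,-1,0,0,0],[0,0,-1,0,0,0],[0,0,-1,0,0,0],[0,0,20,0,0,0],[0,0,60,0,0,0],[0,0,100,0,0,0],[0,-20,124,0,0,0],[0,-60,125,0,0,0],[0,-105,125,0,0,0],[0,-155,125,0,0,0],[0,-205,125,0,0,0],[0,-255,125,0,0,0],[0,-300,125,0,0,0],[0,-320,125,0,0,0],[0,-320,125,0,0,0]]' 60
python3 - <<'E'
from bench import ctrl
import cv2,numpy as np
im,d=ctrl.get_image("top"); cv2.imwrite("pics/top2.png",im[:,:,::-1]); np.savez("top2.npz",im=im,d=d)
from m import *
P=cloud(d); z=P[:,:,2]
def px(a,b,c,e,lo,hi):
    m=np.zeros(d.shape,bool); m[a:b,c:e]=1; m&=(z>lo)&(z<hi); v,u=np.nonzero(biggest(m)); return np.c_[u,v]
p=px(185,290,165,220,.034,.06); print("cyl",rect(ray(p,.044)))
for n,a,b,zt in(("tin",190,224,.079),("jar",226,261,.082),("carton",262,298,.074)):
    p=px(a,b,436,486,zt-.012,1); print(n,rect(ray(p,zt)),ray(p,zt).mean(0).round(4))
E
```

```text
time: 28.15
position: [0.4595, 0.0098, 0.1497]
tool_rot: [0.092, 3.14, 0.0]
ft_force: [-0.5, 0.8, -0.4]
grip_width: 0.69
grip_force: 0.0
cyl (array([458.8, 329.8]), array([ 42. , 129.8]), 86.7)
tin (array([ 544.7, -313.3]), array([50.9, 53.4]), 1.3) [ 0.5451 -0.3132  0.079 ]
jar (array([ 460.9, -314.9]), array([47.6, 50.8]), 1.3) [ 0.4606 -0.315   0.082 ]
carton (array([ 375.8, -315.3]), array([52.5, 49.9]), 89.5) [ 0.3756 -0.316   0.074 ]
```

View pics/top2.png

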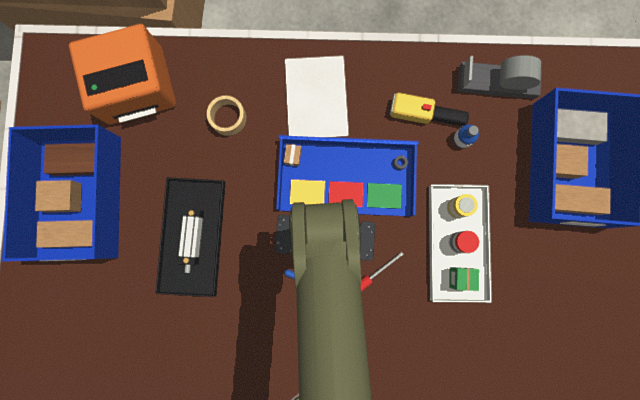

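The cylinder lies flat in the black tote at (190,238) with its brass ports up, and the three items still stand at (465,205), (465,242) and (463,279). Next I'll return the items, starting with the tin.

```bash
python3 -m inch '[[4,-15,0,0,0,2],[13,-50,0,0,0,2],[24,-95,0,0,0,2],[36,-140,0,0,0,2],[48,-185,0,0,0,2],[60,-230,0,0,0,2],[72,-275,0,0,0,2],[81,-310,0,0,0,2],[85,-324,0,0,0,2],[85,-325,-5,0,0,2],[85,-325,-30,0,0,2],[85,-325,-65,0,0,2],[85,-325,-95,0,0,2],[85,-325,-106,0,0,2],[85,-325,-107,0,0,2],[85,-325,-107,0,0,2]]' 70
python3 -m inch '[[0,0,0,0,0,0],[0,0,0,0,0,0],[0,0,0,0,0,0],[0,0,0,0,0,0],[0,0,0,0,0,0],[0,0,10,0,0,0],[0,0,40,0,0,0],[0,0,75,0,0,0],[0,0,105,0,0,0],[0,0,118,0,0,0],[0,0,118,0,0,0]]' 0 20
```

```text
time: 30.2
position: [0.5455, -0.3138, 0.0439]
tool_rot: [0.03, 3.139, -0.001]
ft_force: [0.2, -0.6, -0.4]
grip_width: 0.806
grip_force: 0.0
time: 31.58
position: [0.5446, -0.3137, 0.1608]
tool_rot: [0.031, 3.141, 0.0]
ft_force: [-0.6, -0.2, -3.0]
grip_width: 0.591
grip_force: 20.0
```

```bash
python3 -m inch '[[1,15,0,0,0,0],[4,50,0,0,0,0],[8,95,0,0,0,0],[11,140,0,0,0,0],[15,185,0,0,0,0],[18,230,0,0,0,0],[22,275,0,0,0,0],[26,320,0,0,0,0],[29,354,0,0,0,0],[30,368,0,0,0,0],[30,370,-10,0,0,0],[30,370,-40,0,0,0],[30,370,-75,0,0,0],[30,370,-100,0,0,0],[30,370,-110,0,0,0],[30,370,-113,0,0,0],[30,370,-113,0,0,0],[30,370,-113,0,0,0]]'
python3 -m inch '[[0,0,-0.5,0,0,0],[0,0,-0.5,0,0,0],[0,0,-0.5,0,0,0],[0,0,20,0,0,0],[0,0,60,0,0,0],[0,0,98,0,0,0],[0,0,103,0,0,0],[0,0,103,0,0,0]]' 68
```

```text
time: 33.83
position: [0.5754, 0.0563, 0.0486]
tool_rot: [0.031, 3.139, 0.001]
ft_force: [0.5, 0.1, -1.9]
grip_width: 0.591
grip_force: 20.0
time: 34.83
position: [0.5744, 0.0563, 0.1506]
tool_rot: [0.031, 3.141, 0.0]
ft_force: [0.2, -0.5, -0.5]
grip_width: 0.779
grip_force: 0.0
```

```bash
python3 -m inch '[[-5,-15,0,0,0,0],[-15,-50,0,0,0,0],[-29,-95,0,0,0,0],[-43,-140,0,0,0,0],[-57,-185,0,0,0,0],[-71,-230,0,0,0,0],[-85,-275,0,0,0,0],[-99,-320,0,0,0,0],[-110,-355,0,0,0,0],[-115,-371,0,0,0,0],[-115,-372,-5,0,0,0],[-115,-372,-30,0,0,0],[-115,-372,-65,0,0,0],[-115,-372,-95,0,0,0],[-115,-372,-106,0,0,0],[-115,-372,-108,0,0,0],[-115,-372,-108,0,0,0]]' 70
python3 -m inch '[[0,0,0,0,0,0],[0,0,0,0,0,0],[0,0,0,0,0,0],[0,0,0,0,0,0],[0,0,0,0,0,0],[0,0,10,0,0,0],[0,0,40,0,0,0],[0,0,75,0,0,0],[0,0,105,0,0,0],[0,0,118,0,0,0],[0,0,118,0,0,0]]' 0 20
```

```text
time: 36.95
position: [0.4604, -0.3158, 0.0435]
tool_rot: [0.03, 3.14, -0.001]
ft_force: [-0.4, -0.1, 0.3]
grip_width: 0.802
grip_force: 0.0
time: 38.33
position: [0.4597, -0.3157, 0.1608]
tool_rot: [0.031, 3.141, 0.0]
ft_force: [-0.4, 0.5, -2.0]
grip_width: 0.598
grip_force: 20.0
```

```bash
python3 -m inch '[[6,15,0,0,0,0],[20,50,0,0,0,0],[36,90,0,0,0,0],[53,130,0,0,0,0],[69,170,0,0,0,0],[85,210,0,0,0,0],[99,245,0,0,0,0],[109,268,0,0,0,0],[113,277,0,0,0,0],[113,277,-10,0,0,0],[113,277,-40,0,0,0],[113,277,-75,0,0,0],[113,277,-100,0,0,0],[113,277,-110,0,0,0],[113,277,-113,0,0,0],[113,277,-113.5,0,0,0],[113,277,-113.5,0,0,0]]'
python3 -m inch '[[0,0,-0.5,0,0,0],[0,0,-0.5,0,0,0],[0,0,-0.5,0,0,0],[0,0,20,0,0,0],[0,0,60,0,0,0],[0,0,98,0,0,0],[0,0,103,0,0,0],[0,0,103,0,0,0]]' 68
python3 -m inch '[[-10,-15,0,0,0,0],[-32,-45,0,0,0,0],[-60,-85,0,0,0,0],[-88,-124,0,0,0,0],[-116,-163,0,0,0,0],[-144,-202,0,0,0,0],[-172,-241,0,0,0,0],[-190,-267,0,0,0,0],[-198,-278,0,0,0,0],[-198,-278,-5,0,0,0],[-198,-278,-30,0,0,0],[-198,-278,-65,0,0,0],[-198,-278,-95,0,0,0],[-198,-278,-106,0,0,0],[-198,-278,-108,0,0,0],[-198,-278,-108,0,0,0]]' 70
python3 -m inch '[[0,0,0,0,0,0],[0,0,0,0,0,0],[0,0,0,0,0,0],[0,0,0,0,0,0],[0,0,0,0,0,0],[0,0,10,0,0,0],[0,0,40,0,0,0],[0,0,75,0,0,0],[0,0,105,0,0,0],[0,0,118,0,0,0],[0,0,118,0,0,0]]' 0 20
```

```text
time: 40.45
position: [0.5734, -0.0388, 0.048]
tool_rot: [0.031, 3.139, 0.001]
ft_force: [1.0, -0.6, -1.6]
grip_width: 0.593
grip_force: 20.0
time: 41.45
position: [0.5724, -0.0387, 0.1499]
tool_rot: [0.031, 3.141, 0.0]
ft_force: [-0.4, 0.1, -0.6]
grip_width: 0.784
grip_force: 0.0
time: 43.45
position: [0.3754, -0.3169, 0.0429]
tool_rot: [0.03, 3.14, -0.001]
ft_force: [0.5, -0.0, -0.2]
grip_width: 0.801
grip_force: 0.0
time: 44.82
position: [0.3747, -0.3168, 0.1604]
tool_rot: [0.031, 3.14, -0.0]
ft_force: [0.1, 0.4, -2.0]
grip_width: 0.573
grip_force: 20.0
```

Next the carton goes to (571,−134), a shift of (+196,+183). Then I'll lift and back away for a final look.

```bash
python3 -m inch '[[12,11,0,0,0,0],[40,37,0,0,0,0],[75,70,0,0,0,0],[110,103,0,0,0,0],[145,136,0,0,0,0],[175,164,0,0,0,0],[191,178,0,0,0,0],[196,183,0,0,0,0],[196,183,-10,0,0,0],[196,183,-40,0,0,0],[196,183,-75,0,0,0],[196,183,-100,0,0,0],[196,183,-110,0,0,0],[196,183,-113,0,0,0],[196,183,-113.5,0,0,0],[196,183,-113.5,0,0,0]]'
python3 -m inch '[[0,0,-0.5,0,0,0],[0,0,-0.5,0,0,0],[0,0,-0.5,0,0,0],[0,0,20,0,0,0],[0,0,60,0,0,0],[0,0,100,0,0,0],[-10,0,125,0,0,0],[-35,0,130,0,0,0],[-70,0,130,0,0,0],[-110,0,130,0,0,0],[-140,0,130,0,0,0],[-150,0,130,0,0,0],[-150,0,130,0,0,0]]' 68
python3 - <<'E'
from bench import ctrl
import cv2,numpy as np
im,d=ctrl.get_image("top"); cv2.imwrite("pics/top3.png",im[:,:,::-1])
s,_=ctrl.get_image("side"); cv2.imwrite("pics/side3.png",s[:,:,::-1])
from m import *
P=cloud(d); z=P[:,:,2]
def px(a,b,c,e,lo,hi):
    m=np.zeros(d.shape,bool); m[a:b,c:e]=1; m&=(z>lo)&(z<hi); v,u=np.nonzero(biggest(m)); return np.c_[u,v]
p=px(185,290,165,220,.034,.06); print("cyl",rect(ray(p,.044)))
for n,a,b,zt in(("tin",285,326,.083),("jar",327,365,.086),("carton",366,408,.078)):
    p=px(165,212,a,b,zt-.012,zt+.015); print(n,rect(ray(p,zt)),ray(p,zt).mean(0).round(4),np.nanmedian(z[p[:,1],p[:,0]]).round(4))
E
```

```text
time: 46.82
position: [0.5712, -0.134, 0.0476]
tool_rot: [0.031, 3.14, -0.0]
ft_force: [0.1, 1.0, -0.9]
grip_width: 0.573
grip_force: 20.0
time: 48.45
position: [0.4209, -0.1338, 0.177]
tool_rot: [0.031, 3.14, 0.001]
ft_force: [0.4, 0.1, 0.5]
grip_width: 0.785
grip_force: 0.0
cyl (array([458.8, 329.7]), array([ 42.3, 129.8]), 86.7)
tin (array([575.1,  56.4]), array([51.1, 48.4]), 1.5) [0.5754 0.0563 0.083 ] 0.0835
jar (array([573.4, -39.1]), array([48.6, 50.5]), 1.3) [ 0.5732 -0.0385  0.086 ] 0.0856
carton (array([ 570.9, -133.2]), array([51.2, 48.7]), 0.3) [ 0.571  -0.1332  0.078 ] 0.0778
```

View pics/top3.png

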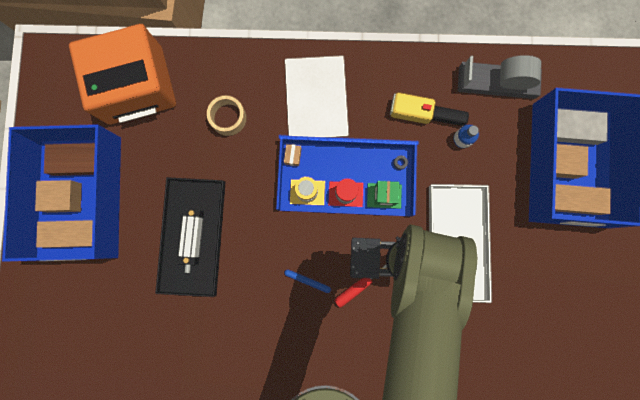

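View pics/side3.png

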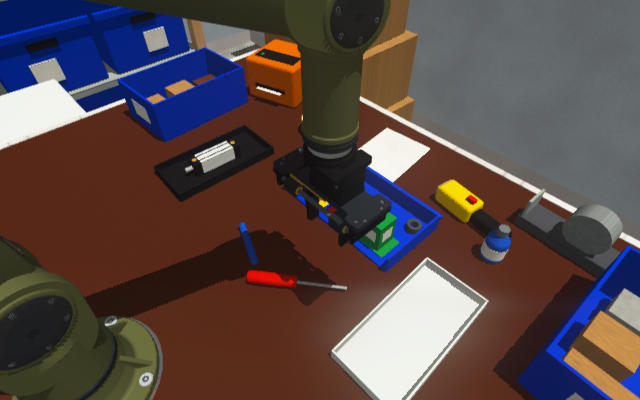

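The top view shows the tin (305,190), jar (346,193) and carton (385,194) upright, each within about 1 mm of its measured mat centre. The cylinder lies flat in the tote at (190,238), ports up. In the side view the white tray is empty and the gripper is free of everything.

```bash
python3 -c "
from bench import ctrl
print(ctrl.close_job())"
```

```text
the job is handed in; nothing more can be done
None
```

I handed the job in at about 48.5 s of the 128 s: the cylinder lies ports up in the black tote, and the tin, carton and jar stand upright within about 1 mm of their measured mat centres; no verdict was returned.

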